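# Pump up the hand vacuum pump

### The arm

A 6-joint arm with a two-finger parallel gripper is mounted at the origin on the work surface. World frame = base frame: x ahead of the robot, y to its left, z up, the work surface at z = 0. Lengths are in m, angles in rad, forces in N, time in s.
With the tool pointing down it reaches from about 0.25 to 0.8 m from the base axis. Payload 3.9 kg.
Tool frame: the origin (TCP) lies midway between the tips of the shut fingers; the grasp point (between the pads) lies 19 mm behind it; z points along the fingers, y is the line along which they close (so a half turn about z gives the same grasp; the last joint's range is limited). The gripper opens to 85 mm and grips with 20 to 120 N. Pads are 22 mm wide; open, the fingers measure 114 mm over their backs; the gripper's body (76 mm by 85 mm) begins 54 mm behind the grasp point. The pads swing forward as they close: fully open they stand 13 mm farther back than shut.
Start: joints at [-1.201, 0.26, -0.138, 1.173, 0, 1.571], TCP at [0.19, -0.49, 0.231] pointing down, gripper open.
Joint ranges: [-2.78, 2.78], [-0.83, 1.72], [-1.28, 1.37], [-1.9, 2.12], [-1.57, 1.48], [-3.14, 3.14]. Speed limits (rad/s): [2.57, 2.57, 3.14, 3.14, 3.14, 3.14].

### API

Orientations are given as a unit quaternion [w, x, y, z].
In Python, from workcell import manip gives the robot as it stands.
- The arm moves only by the tool apply_moves, never from a script. Its argument "series" is a list of rows, each a list of 7 numbers: the turn, a rotation vector about the tool's x, y, z in degrees, then the shift along the tool's x, y, z in mm, then the closure in counts, from 0 (fully open) to 255 (shut). In form: [[wx, wy, wz, x, y, z, jaw], ...]. A call has 1 to 5 rows; each row is the pose to reach, as a shift and turn from the pose commanded when the call began, along the tool's axes at that moment; what a row does not reach only later rows make up. A row lasts 1/12 s, in which the tool goes at most 41.7 mm and 7.16 degrees, less where a joint would pass 70% of its speed; a pose out of reach is approached as far as the arm can. A call with a gripper value outside its range is refused whole. The fingers move at their own pace and stop on an object; "force" is the grip in N (left out, the last holds). Time passes only in rows, so rows that repeat a pose let the fingers close. It gives the time, the measured TCP pose, the force, the opening and the grip force at its end, in the units of the state.
- manip.sense(): the state, without advancing time (a new reading comes with each control period).
- manip.get_image(name): name is "scene" or "top"; returns a dict with "img" (480x640x3 uint8, red, green, blue), "fx", "fy", "cx", "cy" (pixels), "D" ([k1, k2, p1, p2, k3] as OpenCV has them; the pictures are not rectified), "rvec" (rotation vector, rad) and "tvec" (3), from world to camera coordinates, as OpenCV has them. Camera axes: x right, y down, z forward; pixel columns grow to the right and rows downward; lengths in m; the calibration is good to about 2 mm. A picture is of the moment at which its call begins. There is no depth.
- manip.hand_in(): hands the job in; it is judged then, once.
The state is a dict: "time": time; "joints": joint angles; "joint_velocities": joint speeds; "joint_torque": joint torques, N m; "tcp_pos": TCP position; "ee_rot": TCP orientation; "force": force on the tool from outside, world axes, zero at the start; "torque": the same for the moment, N m; "finger_gap": finger opening in m; "grip_force": force on a finger pad.
Only numpy, scipy, OpenCV 4.12 (cv2) and the standard library are available. Lean on these libraries where they do the work, as an engineer would, in place of code of your own. Each camera call takes 0.05 s, during which the arm holds its last target. There are 200 camera calls.

### The job

Close the vent of the grey hand vacuum pump on the bench by pushing its lever all the way over to the side away from the robot, then press the black plunger knob right down and let it rise again, over and over, until the steel indicator pin stands fully out of the pump's side. Stop there with the knob let up and the vent still closed; nothing needs gripping: do not pull the knob up, do not touch the pin, and leave everything else on the bench where it stands.

Things in the scene. Friction and masses are not known exactly. Their poses are not given: they have to be found in the camera images.
- pump: The hand vacuum pump, bolted to the bench (it cannot move): grey housing 110 x 170 x 75 mm high (x, y, z) on a 130 x 190 x 8 mm steel foot plate. Origin at the centre of its underside on the bench. Its +x axis points away from the robot (turned up to 0.5 rad either way), +y to the robot's left, z up. The plunger stands on top at y = +45 mm, the vent lever on top at y = -50 mm, the pin comes out of the +y side face at y = +85 mm, 35 mm above the bench.
- plunger_top (a point): Centre of the flat top of the plunger's black mushroom knob (42 mm across, flat part 32 mm across, 125 mm above the bench when up). It moves with the plunger. Under it is a 14 mm steel stem in a collar 38 mm across whose top is 85 mm above the bench.
- plunger (a joint): Depth of the plunger (m): 0 = up, at rest; 0.025 = right down on its stop. A spring of 400 N/m brings it back up, so it takes about 10 to 12 N at the bottom. A stroke counts only if it goes nearly to the bottom (20 mm or more) and is then let up again to within about 2 mm of the rest height; the pin moves only in the lower half of the down stroke. Pulled up it goes negative (do not).
- pin_tip (a point): Outer end of the steel indicator pin: a 10 mm rod with a head 15 mm across and 6 mm thick, which slides level out of the pump's +y side face; the tip lies 11 mm out of that face when the pin is in, 56 mm when it is fully out.
- pin (a joint): How far the pin has come out (m): 0 = in, about 0.044 = fully out. It starts between 0 and 0.018. Each full stroke of the plunger ratchets it out by about 7.5 mm (the first one by anything up to 15 mm) and it stays there, so 3 to 5 strokes are needed; further strokes when it is fully out do nothing.
- vent_tip (a point): Centre of the black ball, 26 mm across, at the end of the vent lever. The lever is a 10 mm steel rod 60 mm long from its pivot to the ball's centre; the pivot lies at x = 0, y = -50 mm, 97 mm above the bench in the pump's frame, above an aluminium block 70 x 50 mm whose top is 100 mm above the bench (its round pivot boss 110 mm). The ball is 150 to 157 mm above the bench.
- vent (a joint): Angle of the vent lever (rad): 0 = open, leaning towards the robot (pump's -x) by 0.5 rad from upright; 1.0 = closed, leaning away (pump's +x) by 0.5 rad, against its stop. It starts between 0 and 0.25 and stays where it is left; about 1 N at the ball moves it.
- bottle: Bystander: small amber bottle with an orange cap, 60 mm across, 120 mm high, standing to the right (-y) of the pump. Origin at the centre of its underside.
- beaker: Bystander: clear beaker, 56 mm across, 65 mm high, standing between robot and pump. Origin at the centre of its underside.
- marker: Bystander: marker pen lying on the bench between robot and pump, about 120 x 14 x 14 mm, its length along its x. Origin at its underside.
- timer: Bystander: white bench timer lying behind the pump, 60 x 70 x 22 mm. Origin at the centre of its underside.
- tipbox: Bystander: blue box of pipette tips at the left, 85 x 120 x 72 mm. Origin at the centre of its underside.
- tuberack: Bystander: orange tube rack at the right, 90 x 140 x 59 mm. Origin at the centre of its underside.
- dishes: Bystander: stack of three clear dishes at the left, 93 mm across, 45 mm high. Origin at the centre of its underside.
Things that resemble listed ones, but are neither listed nor needed, are in the scene too. Several things have the shape of the pump; the one meant has the colours described above.

How it is judged:
By the outcome, as a careful person would: the job done as asked, in the order asked, and still so for the second after the job is handed in, with the robot touching nothing.
It also fails if it takes over 54 s, if anything falls off the work surface, if the arm or the gripper's body presses on something with over 40 N, if the wrist force passes 120 N, or if a joint passes its speed limit or range.

## Working session

There is one attempt and no reset: what is moved stays moved. The work goes in short steps, Python scripts to look and compute and a tool call to move; the robot and the scene stay as the last step left them, time stands still between calls to the robot, and variables do not carry over. Pictures are saved under pics/ and viewed, at most 10 in all, crops included, and the job is handed in when it is done.

Besides the shell and the picture viewer there is one more tool, called after ">>>" as name(argument=value, ...), one argument or row to a line, values as JSON. apply_moves: Moves the arm, as the interface text tells. Its arguments: {"type":"object","properties":{"series":{"type":"array"},"force":{"type":"number"}},"required":["series"]}

```bash
mkdir -p pics; cat > h.py <<'E'
import numpy as np, cv2
from workcell import manip
def ray(c,px):
    K=np.array([[c["fx"],0,c["cx"]],[0,c["fy"],c["cy"]],[0,0,1]]);D=np.array(c["D"])
    u=cv2.undistortPoints(np.array([[px]],float),K,D)[0,0]
    R=cv2.Rodrigues(np.array(c["rvec"]))[0];t=np.array(c["tvec"]).ravel()
    return -R.T@t, R.T@np.array([u[0],u[1],1])
def onz(c,px,z):
    o,d=ray(c,px); return o+d*(z-o[2])/d[2]
def proj(c,p):
    K=np.array([[c["fx"],0,c["cx"]],[0,c["fy"],c["cy"]],[0,0,1]])
    return cv2.projectPoints(np.array(p,float).reshape(-1,3),np.array(c["rvec"]),np.array(c["tvec"]),K,np.array(c["D"]))[0][:,0]
def tri(c1,p1,c2,p2):
    o,d=ray(c1,p1);q,e=ray(c2,p2)
    s=np.linalg.lstsq(np.stack([d,-e],1),q-o,rcond=None)[0]
    a=o+d*s[0];b=q+e*s[1]; return (a+b)/2,np.linalg.norm(a-b)
def snap(n,f):
    c=manip.get_image(n); cv2.imwrite(f,c["img"][:,:,::-1]); return c
E
python3 - <<'E'
from h import *
for n in("scene","top"):
    c=snap(n,f"pics/{n}0.png"); print(n,ray(c,(320,240)))
s=manip.sense();print(s["tcp_pos"],s["ee_rot"],s["force"],s["time"])
E
```

```text
scene (array([ 1.43186188, -0.79882424,  1.28100488]), array([-0.53214318,  0.49234678, -0.68905544]))
top (array([ 0.41525597, -0.00620682,  1.40190425]), array([ 0.10413217,  0.0099935 , -0.99458373]))
[ 0.18953823 -0.48891223  0.23055515] [-8.77701225e-04  9.82953347e-01  1.83852991e-01 -1.60373978e-04] [ 0.06019389 -0.11052848  0.49557821] 0.1
```

View pics/scene0.png

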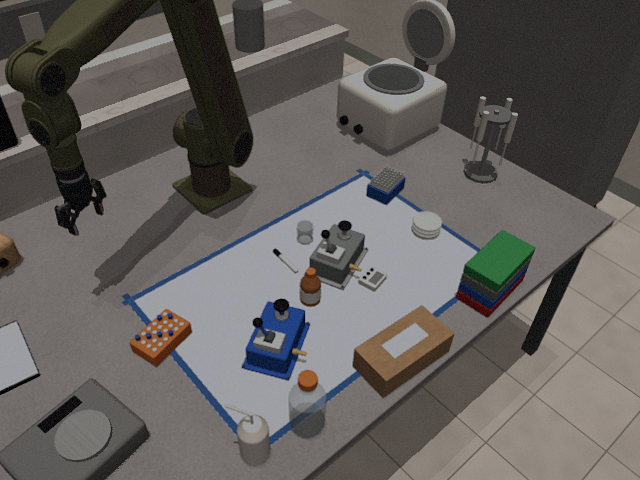

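View pics/top0.png

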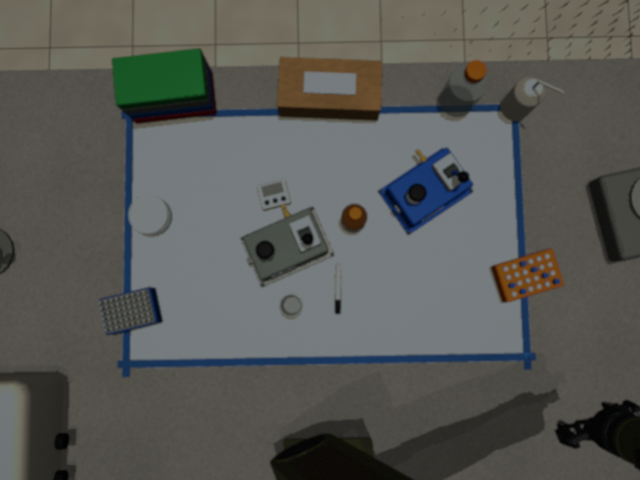

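Candidates are the grey pump (scene 338,252; top 287,246) and the blue pump (scene 277,337; top 428,190). The grey one fits the description. Its knob is near top (265,250) and its ball near top (307,238). The bottle, timer, beaker and marker are close by. I'll check this in one close crop.

```bash
python3 - <<'E'
import cv2,numpy as np
a=cv2.imread("pics/scene0.png")[205:305,280:400];b=cv2.imread("pics/top0.png")[170:320,225:375]
a=cv2.resize(a,(480,400),interpolation=3);b=cv2.resize(b,(400,400),interpolation=3)
o=np.hstack([a,b])
o=cv2.convertScaleAbs(o,alpha=1.6,beta=15)
cv2.imwrite("pics/c0.png",cv2.resize(o,(800,364)))
E
```

```text
(no output)
```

View pics/c0.png

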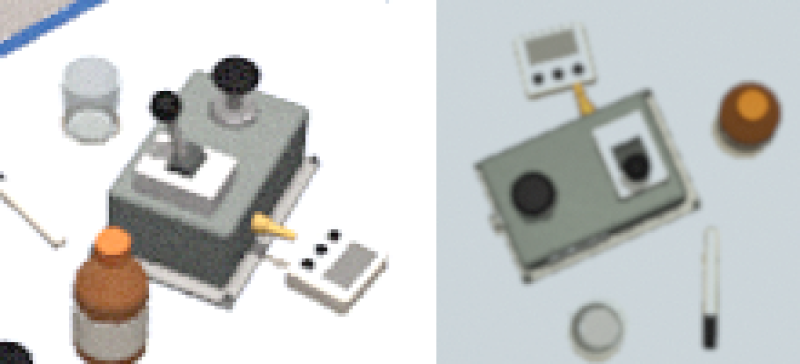

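The crop confirms the grey pump: black knob at scene (345,225) / top (265,250), lever ball at scene (326,234) / top (307,238), leaning towards the robot. The pin head just shows at top (250,262). Next I'll measure the positions.

```bash
python3 - <<'E'
from h import *
im={n:cv2.imread(f"pics/{n}0.png") for n in("scene","top")}
C={n:manip.get_image(n) for n in im}
def cen(n,p,r):
    g=im[n].max(2);x,y=p
    m=(g<45).astype(np.uint8)
    k,l,s,c=cv2.connectedComponentsWithStats(m[y-r:y+r+1,x-r:x+r+1])
    j=1+np.argmin([np.hypot(*(c[i]-r)) if s[i,4]>15 else 99 for i in range(1,k)])
    return c[j]+[x-r,y-r],s[j]
P={}
for nm,ps,pt in(("knob",(345,225),(265,250)),("ball",(326,234),(307,238))):
    a,sa=cen("scene",ps,13);b,sb=cen("top",pt,11)
    print(nm,a,sa,b,sb,tri(C["scene"],a,C["top"],b),onz(C["top"],b,.12 if nm=="knob" else .153))
# housing top outline in top image
hs=cv2.cvtColor(im["top"],cv2.COLOR_BGR2HSV);print(im["top"][262,280],im["top"][225,275],im["top"][205,330])
for r in((x,y) for x,y in [(257,237),(285,255),(290,270),(327,240)]): print(r,im["top"][r[1],r[0]])
E
```

```text
knob [344.31372549 225.46078431] [  6   9  13  11 102] [264.49285714 250.13571429] [  2   2  18  20 280] (array([0.53076285, 0.12981126, 0.11591867]), np.float64(0.002559793337672909)) [0.52958882 0.12837626 0.12      ]
ball [325.25925926 233.92592593] [ 9  9  8  9 54] [305.91216216 236.32432432] [  3   1  14  17 148] (array([0.55348188, 0.03515691, 0.15457816]), np.float64(0.0026500880967452807)) [0.55449011 0.03624942 0.153     ]
[73 81 75] [72 79 73] [127 125 118]
(257, 237) [72 78 72]
(285, 255) [75 82 75]
(290, 270) [58 62 61]
(327, 240) [105 109 107]
```

```bash
cat >> h.py <<'E'
from scipy.spatial.transform import Rotation as Ro
def rel(p,yaw=None):
    s=manip.sense();q=np.array(s["ee_rot"]);R=Ro.from_quat(q[[1,2,3,0]])
    d=R.as_matrix().T@(np.array(p)-s["tcp_pos"])*1000
    out=d.round(1)
    if yaw is not None:
        T=Ro.from_matrix(np.array([[np.cos(yaw),np.sin(yaw),0],[np.sin(yaw),-np.cos(yaw),0],[0,0,-1]]))
        out=(out,np.degrees((R.inv()*T).as_rotvec()).round(2))
    return out
E
python3 - <<'E'
from h import *
c=manip.get_image("top");im=cv2.imread("pics/top0.png")
g=im.max(2);m=np.zeros_like(g);m[195:295,232:336]=(g[195:295,232:336]<95)
m=cv2.morphologyEx(m,cv2.MORPH_OPEN,np.ones((7,7)))
k,l,s,_=cv2.connectedComponentsWithStats(m);j=1+s[1:,4].argmax()
cn=max(cv2.findContours((l==j).astype(np.uint8),0,2)[0],key=cv2.contourArea)
W=np.array([onz(c,p[0],.075)[:2] for p in cn],np.float32)
print(cv2.minAreaRect(W*1000))
k=np.array([.5303,.1293]);
for yaw in(.35,.4,.45):
    x=np.array([np.cos(yaw),np.sin(yaw)]);y=np.array([-x[1],x[0]]);pv=k-.095*y
    print(yaw,pv,x@(np.array([.554,.0357])-pv),y@(np.array([.554,.0357])-pv))
print(rel([.50,.012,.231],.4))
E
```

```text
((541.6994018554688, 87.85441589355469), (119.73707580566406, 178.508544921875), 22.617435455322266)
0.35 [0.56287529 0.04005959] -0.009832101483347329 -0.00105196395920887
0.4 [0.56729474 0.04179921] -0.01462041128222124 -0.000440523751385081
0.45 [0.57162173 0.04375753] -0.019372177667052695 0.00040946806135328337
(array([ 4.705e+02, -3.552e+02,  2.000e-01]), array([-0.05,  0.  , -1.73]))
```

>>> apply_moves(
  series=[
    [0,0,0,32,-24,0,255],
    [0,0,0,64,-48,0,255],
    [0,0,0,96,-72,0,255],
    [0,0,0,128,-96,0,255],
    [0,0,0,160,-120,0,255],
  ],
  force=30,
)

```text
time: 0.67
tcp_pos: [0.2959, -0.3182, 0.2312]
ee_rot: [-0.0, 0.983, 0.183, 0.0]
force: [1.4, 0.7, -0.2]
finger_gap: 0.0257
grip_force: 0.0
```

>>> apply_moves(
  series=[
    [0,0,-1.5,32,-24,0,255],
    [0,0,-1.5,64,-48,0,255],
    [0,0,-1.5,96,-72,0,255],
    [0,0,-1.5,128,-96,0,255],
    [0,0,-1.5,160,-120,0,255],
  ],
)

```text
time: 1.08
tcp_pos: [0.402, -0.1482, 0.2315]
ee_rot: [0.0, 0.98, 0.197, 0.0]
force: [0.1, -0.1, -0.1]
finger_gap: -0.0002
grip_force: 0.0
```

```bash
python3 - <<'E'
from h import *
s=manip.sense();print(s["tcp_pos"],s["joints"],s["force"],s["finger_gap"],s["time"])
print(rel([.5135,.019,.142],.395))
E
```

```text
[ 0.40195319 -0.14824738  0.23149136] [-3.53267160e-01  9.42777719e-02 -3.47209044e-01  1.12868592e+00
 -9.66198342e-05  2.39245092e+00] [ 0.1467192  -0.12699587 -0.11681232] -0.00015557863387571786 1.0833
(array([ 167.4, -111.3,   89.5]), array([ 0.03, -0.02,  0.05]))
```

>>> apply_moves(
  series=[
    [0,0,0,34,-22,0,255],
    [0,0,0,67,-45,0,255],
    [0,0,0,101,-67,0,255],
    [0,0,0,134,-89,0,255],
    [0,0,0,167,-111,0,255],
  ],
)

```text
time: 1.5
tcp_pos: [0.5134, 0.0188, 0.2313]
ee_rot: [0.0, 0.98, 0.197, 0.0]
force: [0.2, -0.8, 0.1]
finger_gap: 0.0002
grip_force: 0.0
```

>>> apply_moves(
  series=[
    [0,0,0,0,0,30,255],
    [0,0,0,0,0,60,255],
    [0,0,0,0,0,89,255],
    [0,0,0,0,0,89,255],
  ],
)

```text
time: 1.83
tcp_pos: [0.5081, 0.0171, 0.1369]
ee_rot: [-0.001, 0.98, 0.197, -0.005]
force: [-1.3, 0.2, -0.7]
finger_gap: -0.0004
grip_force: 0.0
```

```bash
python3 - <<'E'
from h import *
s=manip.sense();print(s["tcp_pos"],s["force"],s["time"],rel([.567,.0416,.142],.395))
c=snap("scene","pics/s1.png");d=snap("top","pics/t1.png")
a=cv2.resize(c["img"][180:300,270:390],(400,400),interpolation=3);b=cv2.resize(d["img"][180:300,230:350],(400,400),interpolation=3)
cv2.imwrite("pics/c1.png",cv2.convertScaleAbs(np.hstack([a,b])[:,:,::-1],alpha=1.6,beta=15))
E
```

```text
[0.50807017 0.01708001 0.13694386] [-1.26357774  0.20371126 -0.66494619] 1.8333 (array([63.8,  0.1, -5.7]), array([-0.22,  0.58,  0.11]))
```

View pics/c1.png

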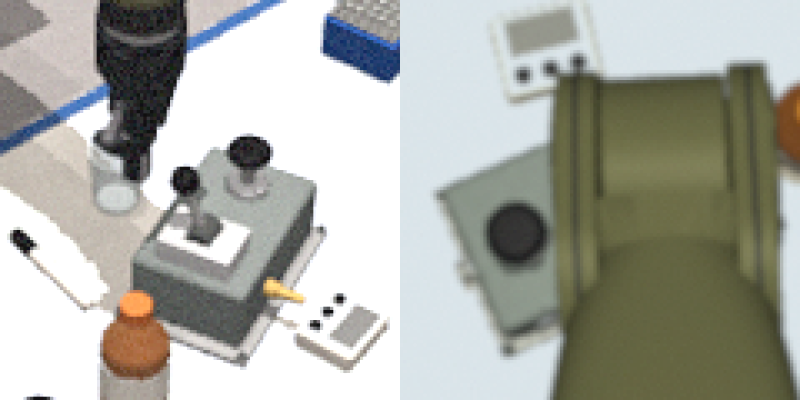

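The shut fingers stand just robot-side of the ball (ball at crop 186,182), and nothing has been disturbed. Now I push along tool x.

>>> apply_moves(
  series=[
    [0,0,0,8,0,0,255],
    [0,0,0,18,0,0,255],
    [0,0,0,28,0,0,255],
    [0,0,0,38,0,0,255],
    [0,0,0,48,0,0,255],
  ],
)

```text
time: 2.35
tcp_pos: [0.5588, 0.0357, 0.1433]
ee_rot: [0.0, 0.98, 0.197, 0.001]
force: [-1.0, -0.0, 1.2]
finger_gap: -0.0004
grip_force: 0.7
```

>>> apply_moves(
  series=[
    [0,0,0,3,0,0,255],
    [0,0,0,6,0,0,255],
    [0,0,0,9,0,0,255],
    [0,0,0,12,0,0,255],
    [0,0,0,12,0,0,255],
  ],
)

```text
time: 2.77
tcp_pos: [0.5682, 0.04, 0.142]
ee_rot: [-0.0, 0.98, 0.197, -0.0]
force: [-0.5, 0.0, 0.5]
finger_gap: -0.0001
grip_force: 0.0
```

```bash
python3 - <<'E'
from h import *
s=manip.sense();print(s["tcp_pos"],s["force"],s["time"],rel([.567,.0416,.142],.395))
c=snap("scene","pics/s2.png")
cv2.imwrite("pics/c2.png",cv2.convertScaleAbs(cv2.resize(c["img"][180:300,270:390],(500,500),interpolation=3)[:,:,::-1],alpha=1.6,beta=15))
E
```

```text
[0.56820387 0.04001234 0.14196927] [-0.49439774  0.00158529  0.48263559] 2.7667 (array([-0.5, -1.9, -0. ]), array([-0.01,  0.01,  0.06]))
```

View pics/c2.png

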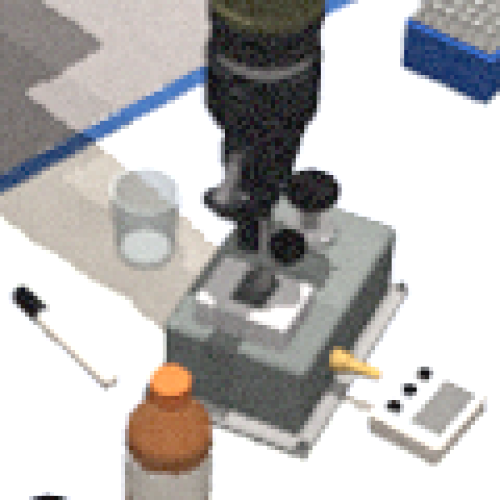

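The ball has gone over (crop 288,245), but there is no stop force yet, so I keep pushing gently.

>>> apply_moves(
  series=[
    [0,0,0,2,0,0,255],
    [0,0,0,4,0,0,255],
    [0,0,0,5,0,0,255],
    [0,0,0,5,0,0,255],
  ],
)

```text
time: 3.15
tcp_pos: [0.5725, 0.0418, 0.1422]
ee_rot: [-0.0, 0.98, 0.197, -0.0]
force: [-0.6, 0.1, -0.6]
finger_gap: -0.0
grip_force: 0.5
```

>>> apply_moves(
  series=[
    [0,0,0,1,0,0,255],
    [0,0,0,2,0,0,255],
    [0,0,0,2,0,0,255],
  ],
)

```text
time: 3.4
tcp_pos: [0.5742, 0.0425, 0.1422]
ee_rot: [0.0, 0.98, 0.197, -0.0]
force: [-1.4, -0.8, -0.7]
finger_gap: -0.0
grip_force: 0.9
```

>>> apply_moves(
  series=[
    [0,0,0,1,0,0,255],
    [0,0,0,2,0,0,255],
    [0,0,0,2,0,0,255],
  ],
)

```text
time: 3.65
tcp_pos: [0.5744, 0.0426, 0.1421]
ee_rot: [0.0, 0.98, 0.197, -0.002]
force: [-5.3, -3.7, 1.7]
finger_gap: -0.0003
grip_force: 3.1
```

>>> apply_moves(
  series=[
    [0,0,0,1,0,0,255],
    [0,0,0,2,0,0,255],
    [0,0,0,2,0,0,255],
  ],
)

```text
time: 3.9
tcp_pos: [0.5745, 0.0427, 0.142]
ee_rot: [0.001, 0.981, 0.196, -0.004]
force: [-8.4, -5.3, 3.7]
finger_gap: 0.0004
grip_force: 5.1
```

It is firmly on its stop. I back off, then go over the knob.

>>> apply_moves(
  series=[
    [0,0,0,-20,0,0,255],
    [0,0,0,-35,0,-20,255],
    [0,0,0,-35,0,-50,255],
    [0,0,0,-35,0,-50,255],
  ],
)

```text
time: 4.23
tcp_pos: [0.5491, 0.0308, 0.1978]
ee_rot: [0.0, 0.98, 0.197, 0.005]
force: [1.8, 0.0, 0.2]
finger_gap: 0.0
grip_force: 0.0
```

```bash
python3 - <<'E'
from h import *
c=manip.get_image("scene");d=manip.get_image("top")
s=manip.sense();print(s["tcp_pos"],s["force"],s["time"],rel([.5303,.1293,.14],.395))
a=c["img"][180:300,270:390];b=d["img"][180:300,230:350]
cv2.imwrite("pics/c3.png",cv2.convertScaleAbs(np.hstack([cv2.resize(i,(400,400),interpolation=3) for i in(a,b)])[:,:,::-1],alpha=1.6,beta=15))
E
```

```text
[0.54816817 0.03093717 0.1943726 ] [-0.129077   -0.33387378 -1.30543336] 4.3333 (array([ 21.1, -97.7,  54.3]), array([ 0.09, -0.34,  0.05]))
```

View pics/c3.png

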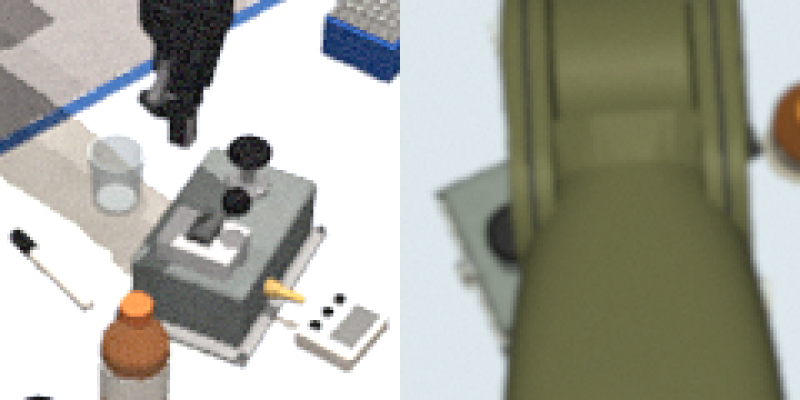

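The lever now leans away (ball at crop 235,202) and the knob is up. I move above the knob.

>>> apply_moves(
  series=[
    [0,0,0,7,-33,0,255],
    [0,0,0,14,-65,0,255],
    [0,0,0,21,-98,0,255],
    [0,0,0,21,-98,30,255],
    [0,0,0,21,-98,50,255],
  ],
)

```text
time: 4.75
tcp_pos: [0.5279, 0.1316, 0.1411]
ee_rot: [-0.0, 0.98, 0.199, 0.001]
force: [-0.7, -0.5, 0.3]
finger_gap: -0.0001
grip_force: 0.0
```

```bash
python3 - <<'E'
from h import *
c=manip.get_image("scene")
s=manip.sense();print(s["tcp_pos"],s["force"],s["time"],rel([.5303,.1293,.10],.395))
cv2.imwrite("pics/c4.png",cv2.convertScaleAbs(cv2.resize(c["img"][180:300,270:390],(500,500),interpolation=3)[:,:,::-1],alpha=1.6,beta=15))
E
```

```text
[0.52465107 0.12998323 0.13673428] [-1.38814605 -0.04635994 -2.78553953] 4.8 (array([ 5.2,  2.9, 36.7]), array([-0.07,  0.37,  0.2 ]))
```

View pics/c4.png

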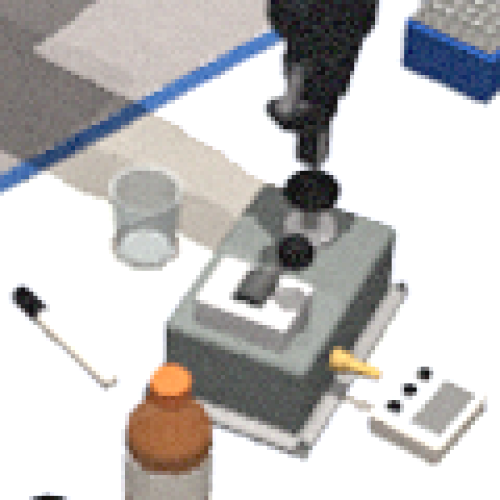

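The fingers are above the knob (crop 313,188). I let the arm settle for a moment and read its true pose.

>>> apply_moves(
  series=[
    [0,0,0,0,0,0,255],
    [0,0,0,0,0,0,255],
    [0,0,0,0,0,0,255],
  ],
)

```text
time: 5.05
tcp_pos: [0.5286, 0.1292, 0.1433]
ee_rot: [-0.0, 0.981, 0.196, 0.001]
force: [-0.2, -0.0, -0.4]
finger_gap: -0.0
grip_force: 0.0
```

```bash
python3 - <<'E'
from h import *
s=manip.sense();print(s["tcp_pos"],s["force"],rel([.5303,.1293,.10],.395))
E
```

```text
[0.52855713 0.12915017 0.14328343] [-0.19799274 -0.01137321 -0.38796318] (array([ 1.6,  0.5, 43.3]), array([ 0.01, -0.11,  0.03]))
```

>>> apply_moves(
  series=[
    [0,0,0,1,0,14,255],
    [0,0,0,1,0,24,255],
    [0,0,0,1,0,34,255],
    [0,0,0,1,0,40,255],
    [0,0,0,1,0,40,255],
  ],
)

```text
time: 5.47
tcp_pos: [0.5308, 0.1298, 0.1034]
ee_rot: [-0.0, 0.981, 0.196, 0.003]
force: [1.3, -0.6, 8.6]
finger_gap: -0.0001
grip_force: 4.3
```

>>> apply_moves(
  series=[
    [0,0,0,0,0,2,255],
    [0,0,0,0,0,4,255],
    [0,0,0,0,0,4,255],
  ],
)

```text
time: 5.72
tcp_pos: [0.5309, 0.1298, 0.1005]
ee_rot: [-0.0, 0.981, 0.196, 0.003]
force: [-0.4, -0.2, 10.0]
finger_gap: 0.0001
grip_force: 5.2
```

>>> apply_moves(
  series=[
    [0,0,0,0,0,-12,255],
    [0,0,0,0,0,-24,255],
    [0,0,0,0,0,-34,255],
    [0,0,0,0,0,-34,255],
  ],
)

```text
time: 6.05
tcp_pos: [0.5298, 0.1297, 0.1345]
ee_rot: [-0.0, 0.981, 0.196, 0.002]
force: [1.2, 0.7, 0.9]
finger_gap: -0.0002
grip_force: 0.0
```

```bash
python3 - <<'E'
from h import *
d=manip.get_image("top");c=manip.get_image("scene")
s=manip.sense();print(s["tcp_pos"],s["force"],s["time"])
yaw=.395;x=np.array([np.cos(yaw),np.sin(yaw),0]);y=np.array([-x[1],x[0],0]);o=np.array([.5303,.1293,0])-.045*y
print(proj(d,[o+y*(.085+e)+[0,0,.035] for e in(0,.011,.029,.056)]))
cv2.imwrite("pics/c5.png",cv2.convertScaleAbs(np.hstack([cv2.resize(i,(400,400),interpolation=3) for i in(c["img"][180:300,270:390],d["img"][210:310,210:310])])[:,:,::-1],alpha=1.6,beta=15))
E
```

```text
[0.52841148 0.12941857 0.13238969] [-0.23549392 -0.35172947 -0.24796516] 6.15
[[252.15739264 259.90888652]
 [247.80719531 261.80966969]
 [240.68305324 264.92248159]
 [229.98362551 269.59741802]]
```

View pics/c5.png

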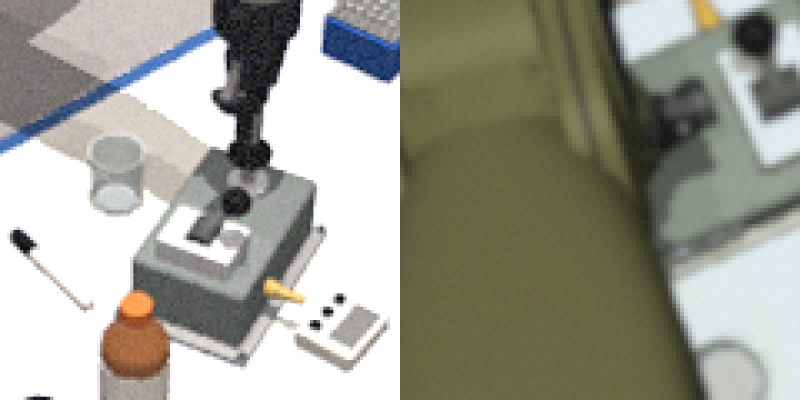

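The knob is up and the lever closed (ball at crop 235,202). The arm hides the pin from both cameras. Further strokes when it's out do nothing, so I'll do five more, checking each bottom and top, and then move aside to check the pin.

>>> apply_moves(
  series=[
    [0,0,0,0,0,12,255],
    [0,0,0,0,0,24,255],
    [0,0,0,0,0,35,255],
    [0,0,0,0,0,35,255],
    [0,0,0,0,0,35,255],
  ],
)

```text
time: 6.57
tcp_pos: [0.5296, 0.1298, 0.0999]
ee_rot: [-0.0, 0.98, 0.197, 0.002]
force: [-3.5, -1.5, 19.6]
finger_gap: 0.0001
grip_force: 10.1
```

>>> apply_moves(
  series=[
    [0,0,0,0,0,-12,255],
    [0,0,0,0,0,-24,255],
    [0,0,0,0,0,-35,255],
    [0,0,0,0,0,-35,255],
  ],
)

```text
time: 6.9
tcp_pos: [0.5292, 0.1297, 0.1335]
ee_rot: [-0.0, 0.98, 0.197, 0.001]
force: [0.8, 0.0, -0.4]
finger_gap: 0.0003
grip_force: 0.0
```

>>> apply_moves(
  series=[
    [0,0,0,0,0,12,255],
    [0,0,0,0,0,24,255],
    [0,0,0,0,0,35,255],
    [0,0,0,0,0,35,255],
    [0,0,0,0,0,35,255],
  ],
)

```text
time: 7.32
tcp_pos: [0.5302, 0.13, 0.0999]
ee_rot: [-0.0, 0.98, 0.197, 0.003]
force: [-2.7, -1.4, 21.2]
finger_gap: -0.0001
grip_force: 10.8
```

>>> apply_moves(
  series=[
    [0,0,0,0,0,-12,255],
    [0,0,0,0,0,-24,255],
    [0,0,0,0,0,-35,255],
    [0,0,0,0,0,-35,255],
  ],
)

```text
time: 7.65
tcp_pos: [0.5291, 0.1297, 0.133]
ee_rot: [-0.0, 0.98, 0.197, 0.001]
force: [-0.3, 0.3, -0.2]
finger_gap: -0.0003
grip_force: 0.0
```

>>> apply_moves(
  series=[
    [0,0,0,0,0,12,255],
    [0,0,0,0,0,24,255],
    [0,0,0,0,0,35,255],
    [0,0,0,0,0,35,255],
    [0,0,0,0,0,35,255],
  ],
)

```text
time: 8.07
tcp_pos: [0.5301, 0.13, 0.0999]
ee_rot: [-0.0, 0.98, 0.197, 0.003]
force: [-3.6, -1.1, 24.2]
finger_gap: -0.0001
grip_force: 11.7
```

>>> apply_moves(
  series=[
    [0,0,0,0,0,-12,255],
    [0,0,0,0,0,-24,255],
    [0,0,0,0,0,-35,255],
    [0,0,0,0,0,-35,255],
  ],
)

```text
time: 8.4
tcp_pos: [0.529, 0.1297, 0.1327]
ee_rot: [-0.0, 0.98, 0.197, 0.001]
force: [-0.5, 0.5, 0.3]
finger_gap: 0.0004
grip_force: 0.0
```

>>> apply_moves(
  series=[
    [0,0,0,0,0,12,255],
    [0,0,0,0,0,24,255],
    [0,0,0,0,0,34,255],
    [0,0,0,0,0,34,255],
    [0,0,0,0,0,34,255],
  ],
)

```text
time: 8.82
tcp_pos: [0.53, 0.13, 0.1]
ee_rot: [-0.0, 0.98, 0.197, 0.002]
force: [-0.9, -1.3, 18.2]
finger_gap: -0.0
grip_force: 9.4
```

>>> apply_moves(
  series=[
    [0,0,0,0,0,-12,255],
    [0,0,0,0,0,-24,255],
    [0,0,0,0,0,-35,255],
    [0,0,0,0,0,-35,255],
  ],
)

```text
time: 9.15
tcp_pos: [0.5288, 0.1297, 0.1335]
ee_rot: [-0.0, 0.98, 0.197, 0.001]
force: [1.1, -0.5, 0.5]
finger_gap: -0.0003
grip_force: 0.0
```

>>> apply_moves(
  series=[
    [0,0,0,0,0,12,255],
    [0,0,0,0,0,24,255],
    [0,0,0,0,0,35,255],
    [0,0,0,0,0,35,255],
    [0,0,0,0,0,35,255],
  ],
)

```text
time: 9.57
tcp_pos: [0.5299, 0.1299, 0.0999]
ee_rot: [-0.0, 0.98, 0.197, 0.002]
force: [-1.5, -1.1, 20.2]
finger_gap: 0.0002
grip_force: 9.8
```

>>> apply_moves(
  series=[
    [0,0,0,0,0,-12,255],
    [0,0,0,0,0,-24,255],
    [0,0,0,0,0,-50,255],
    [0,0,0,0,0,-85,255],
    [0,0,0,0,0,-110,255],
  ],
)

```text
time: 9.98
tcp_pos: [0.5277, 0.1294, 0.208]
ee_rot: [0.0, 0.98, 0.197, -0.001]
force: [0.8, 0.2, -0.1]
finger_gap: -0.0001
grip_force: 0.0
```

>>> apply_moves(
  series=[
    [0,0,0,-25,30,0,255],
    [0,0,0,-50,60,0,255],
    [0,0,0,-75,90,0,255],
    [0,0,0,-100,120,0,255],
    [0,0,0,-125,150,0,255],
  ],
)

```text
time: 10.4
tcp_pos: [0.4691, -0.0583, 0.2061]
ee_rot: [-0.0, 0.98, 0.197, -0.001]
force: [0.9, -0.4, 0.6]
finger_gap: -0.0
grip_force: 0.0
```

>>> apply_moves(
  series=[
    [0,0,0,-20,32,0,255],
    [0,0,0,-40,64,0,255],
    [0,0,0,-60,96,0,255],
    [0,0,0,-80,128,0,255],
    [0,0,0,-80,128,0,255],
  ],
)

```text
time: 10.82
tcp_pos: [0.4448, -0.2115, 0.2061]
ee_rot: [0.001, 0.981, 0.193, -0.001]
force: [0.9, -0.5, -0.0]
finger_gap: -0.0003
grip_force: 0.0
```

```bash
python3 - <<'E'
from h import *
d=manip.get_image("top");c=manip.get_image("scene")
s=manip.sense();print(s["tcp_pos"],s["force"],s["time"])
cv2.imwrite("pics/c6.png",cv2.convertScaleAbs(np.hstack([cv2.resize(i,(400,400),interpolation=3) for i in(c["img"][180:300,270:390],d["img"][180:320,210:350])])[:,:,::-1],alpha=1.6,beta=15))
E
```

```text
[ 0.44519868 -0.20686231  0.20620123] [0.34390104 0.15577466 0.15758412] 10.9167
```

View pics/c6.png

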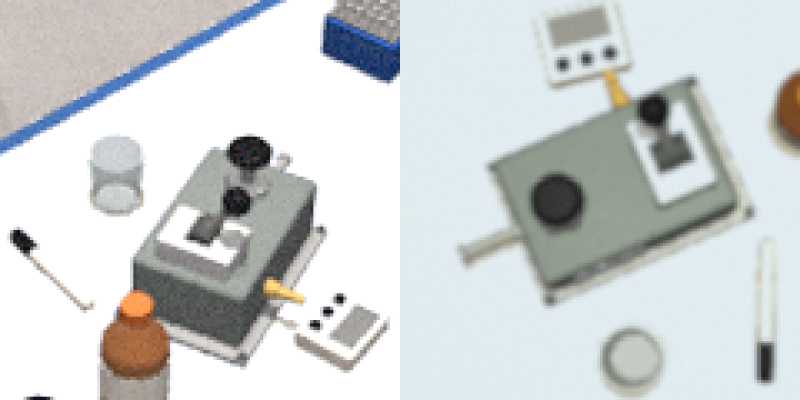

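The pin stands well out at crop (461,255), which is top (231,269); the fully-out prediction was (230,269.6). The knob is up and the lever closed, with the bystanders in place. One numeric check of the pin tip before handing in.

```bash
python3 - <<'E'
from h import *
d=manip.get_image("top")
yaw=.395;y=np.array([-np.sin(yaw),np.cos(yaw),0]);o=np.array([.5303,.1293,0])-.045*y
e=np.arange(.03,.075,.003)
P=proj(d,[o+y*(.085+k)+[0,0,.035] for k in e]).astype(np.float32)
g=cv2.remap(d["img"].max(2),P[:,:1],P[:,1:],1)
print(dict(zip((e*1000).round().astype(int).tolist(),g.ravel().tolist())))
E
```

```text
{30: 99, 33: 99, 36: 99, 39: 99, 42: 99, 45: 96, 48: 91, 51: 96, 54: 115, 57: 133, 60: 140, 63: 141, 66: 142, 69: 141, 72: 141}
```

The tip edge measures about 55 mm out against 56 mm when fully out, so the pin is fully out.

```bash
python3 -c "
from workcell import manip
print(manip.hand_in())"
```

```text
the job is handed in; nothing more can be done
None
```

I handed the job in at about 11 s: the vent was pushed to its stop, six full strokes brought the pin out to about 55 mm (56 mm is fully out), the knob is up, the vent still closed, and the bystanders near the pump looked undisturbed in the last picture.

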